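# Fit a notched scraper blade in its holder

## Robot

A 7-joint arm with a two-finger parallel gripper is mounted at the origin on the work surface. World frame = base frame: x ahead of the robot, y to its left, z up, the work surface at z = 0. Lengths are in mm, angles in rad, forces in N, time in s.
With the tool pointing down it reaches from about 400 to 900 mm from the base axis. Payload 5.6 kg.
Tool frame: the origin (TCP) lies between the finger pads; the fingertips stand 14 mm ahead of it and the grasp point (between the pads) lies 5 mm behind it; z points along the fingers, y is the direction in which the jaws open and shut (so a half turn about z gives the same grasp; the last joint's range is limited). The gripper opens to 92 mm and grips with 3 to 60 N. Pads are 20 mm wide; open, the fingers measure 128 mm over their backs; the gripper's body (75 mm by 189 mm) begins 69 mm behind the grasp point.
Start: joints at [-1.321, 0.468, -0.012, 1.603, 0.006, 1.071, -0.056], TCP at [187.653, 622.33, 228.592] pointing down, gripper open.
Joint ranges: [-2.53, 2.53], [-0.31, 2.02], [-1.57, 1.55], [0.28, 2.44], [-1.29, 4.43], [0.15, 1.84], [-2.92, 2.92]. Speed limits (rad/s): [2.57, 2.57, 3.14, 3.14, 3.14, 3.14, 3.14].

## Interface

Orientations are given as a unit quaternion [w, x, y, z].
In Python, from bench import r gives the robot as it stands. The module is installed in compiled form; this text tells all that it offers. Calls block until the motion is done:
- r.move_ptp(position, orientation): joint-space move of the TCP to a pose.
- r.line_to(position, ori=None, v=150, contact_N=None): straight line of the TCP; ori=None keeps the orientation; v is the mean speed in mm/s. With contact_N (N) it stops when the force on the tool has changed by that much, and returns True; else False.
- r.move_j(angles): joint-space move.
- r.open() and r.grab(): open the fingers fully, or close them until they stop; the grip force is fixed at half the most.
- r.sleep(seconds).
- r.solve_ik(position, orientation): joint angles nearest the present ones, or None.
- r.capture(name): name is "scene" or "top"; returns a dict with "color" (400x640x3 uint8, red, green, blue), "K" (3x3 intrinsics, pixels), "k1" (the pictures are not rectified: a ray, as slopes to the right and down, at radius r is drawn at 1 + k1 r^2 times it, then the intrinsics apply), "origin" and "orientation" of the camera in the world. Camera axes: x right, y down, z forward; pixel columns grow to the right and rows downward; lengths in mm; the calibration is good to about 2 mm. A picture is of the moment at which its call begins. There is no depth.
A pose or a line that the arm cannot do raises r.PlanningError and nothing moves.
- r.sign_off(): hands the job in, once; it reports no verdict.
Readings, each from a call of its own:
- r.current_time(): time.
- r.current_qpos(): joint angles.
- r.current_qd(): joint speeds.
- r.current_joint_efforts(): joint torques, N m.
- r.current_eef_pos(): TCP position.
- r.current_eef_rot(): TCP orientation.
- r.current_ft_force(): force on the tool from outside, world axes, zero at the start.
- r.current_ft_torque(): the same for the moment, N m.
- r.current_finger_gap(): finger opening in mm.
Only numpy, scipy, OpenCV 4.12 (cv2) and the standard library are available. Lean on these libraries where they do the work, as an engineer would, in place of code of your own. Each camera call takes 0.05 s, during which the arm holds its last target.

## Task

Pick up the notched scraper blade, lay it flat in the channel of the blade holder with its notch around the upright pin, and push it along the channel, firmly but without ramming it, until the bottom of the notch bears on the pin. Let go, then swing the keeper arm right across over the blade to its end stop. Leave the plain blade and everything else on the bench where it is.

Things in the scene. Friction and masses are not known exactly. Their poses are not given: they have to be found in the camera images.
- blade_rib (a point): finger rib of the notched scraper blade: a bright steel plate 110 long (x) x 40 wide (y) x 5 thick, lying flat on a 3 mm rubber mat, 0.16 kg; a dark rib 27 long x 12 wide stands 22 high on it, to be gripped across its 12 mm; at its front (+x) end a cross piece 4 long x 20 wide. This point: middle of the 27 mm, 16 above the underside, 15.5 behind the plate's middle. x points to the notched end, z up.
- notch (a point): middle of the bottom (inner end) of the blade's notch, half-way up the plate. The notch is an open-ended slot 12 wide and 16 deep in the blade's +x end. It lies 54.5 mm ahead (+x) of blade_rib along the blade. Same axes as the blade.
- bed (a point): centre of the channel floor of the blade holder, a grey block fixed to the bench; the floor is 24 mm above the bench. x runs along the channel towards the pin, z up. The channel is 44 wide (2 mm clear of the blade on each side), open above and at both ends, between two dark rails 6 high and 10 wide that run from 78 behind to 42 ahead of this point.
- stop: low stop block (20 x 34 x 6 mm) on the channel floor at its +x end, 78 mm ahead of the bed centre; origin: middle of its underside. It carries the locating pin: upright, steel, 6 mm across, 7 mm high, on the channel's centre line. A steady 5 to 10 N along the channel seat the blade on the pin; over 14 N is ramming.
- pin_slot (a point): on the channel floor, 41.5 mm ahead of the bed centre: the middle of the pin's setting range, NOT the pin. The pin's axis is set anywhere within 11 mm before or after this point along the channel, differently each time, locked, and not measured: find it by feel or sight. When home, the bottom of the notch touches the pin's near side, so blade_rib is 5 to 27 mm behind the bed centre.
- keeper (a joint): angle of the keeper arm, rad: 0 = arm pointing along the channel's +x (open), growing counter-clockwise seen from above, 1.60 = end stop, arm right across the channel over the blade. Stays where left; about 1 N at the knob turns it. Its underside is 32 mm above the bench, 3 mm above a blade lying in the channel; it is 8 wide and 8 thick. With the blade home it passes just ahead of the rib.
- keeper_pivot (a point): on the keeper's vertical hinge axis, at the height of the middle of the knob, 20 mm ahead and 50 mm to the right (-y) of the bed centre.
- keeper_knob (a point): middle of the keeper's upright black round knob, 14 across, 32 high (40 to 72 mm above the bench), 95 mm from the hinge axis at the free end of the arm. x points from the hinge to the knob.
- plain_blade: the plain blade: same steel, size and rib as the notched one but with no notch; lies on the mat; leave alone.
- socket: steel socket, upright ring 26 mm across, 34 mm high, on the mat's far edge; leave alone.
- wrench: wrench lying beyond the mat; leave alone.
- driver: screwdriver lying left of the robot; leave alone.
- spray: spray can 60 mm across, 170 mm high, on the left; leave alone.
- grease: grease jar 68 mm across, 70 mm high, on the left; leave alone.
- bearing: steel disc 60 mm across, 16 mm high, far side; leave alone.
Not all that is in view belongs to the job. Leave any blue or orange look-alike of the part that bears blade_rib alone.

How it is judged (in metres and radians):
On the way, in this order (a step that is already met when the one before it is completed fails the run):
1. the blade lies flat in the channel and the bottom of its notch is pressed on the pin with more than 4 N (z of blade_rib in the frame of bed between 0.014 and 0.018 m and y of blade_rib in the frame of bed between -0.0035 and 0.0035 m and angle between blade_rib's own z axis and vertical below 0.06 rad and x of notch in the frame of bed above 0.012 m and x of pin in the frame of notch between 0 and 0.0048 m and y of pin in the frame of notch between -0.0045 and 0.0045 m and contact force between blade and stop above 4 N), for 0.15 s.
2. then the keeper arm is swung across over the blade, past 1.40 rad (value of joint keeper above 1.4 rad), for 0.2 s.
At the end, for the whole second after the job is handed in: The notched blade lies still and flat in the channel (height within 2 mm, tilt under 0.06 rad, sideways within 3.5 mm), the bottom of its notch within 1.8 mm of the pin's side with the pin in the notch, and the keeper arm is across it (over 1.40 rad) (z of blade_rib in the frame of bed between 0.014 and 0.018 m and y of blade_rib in the frame of bed between -0.0035 and 0.0035 m and angle between blade_rib's own z axis and vertical below 0.06 rad and x of notch in the frame of bed above 0.012 m and x of pin in the frame of notch between 0 and 0.0048 m and y of pin in the frame of notch between -0.0045 and 0.0045 m and value of joint keeper above 1.4 rad and linear speed of blade below 0.01 m/s); the robot touches nothing.
It fails at once if the blade is rammed on the pin (over 14 N) (contact force between blade and stop above 14 N).
It fails at once if a bystander is moved more than 20 mm (distance of any of plain_blade, socket, wrench, driver, spray, grease, bearing from where it was at the start of the episode above 0.02 m).
It also fails if it takes over 64 s, if anything falls off the work surface, if the arm or the gripper's body presses on something with over 40 N, if the wrist force passes 120 N, or if a joint passes its speed limit or range.

## Working session

There is one attempt and no reset: what is moved stays moved. The work goes in short steps, each a Python script; the robot and the scene stay as the last script left them, time stands still between calls to the robot, and variables do not carry over. Pictures are saved under pics/ and viewed, and the job is handed in when it is done.

```bash
mkdir -p pics; cat > h.py <<'E'
from bench import r
import numpy as np, cv2
def cap(n,f):
    c=r.capture(n); cv2.imwrite('pics/'+f,c['color'][:,:,::-1]); np.save('pics/'+f+'.npy',c,allow_pickle=True); return c
def load(f): return np.load('pics/'+f+'.npy',allow_pickle=True).item()
def R(q):
    from scipy.spatial.transform import Rotation as T
    return T.from_quat([q[1],q[2],q[3],q[0]]).as_matrix()
def ray(c,uv):
    K=np.array(c['K']);d=((uv[0]-K[0,2])/K[0,0],(uv[1]-K[1,2])/K[1,1])
    u=cv2.undistortPoints(np.array([[uv]],float),K,np.array([c['k1'],0,0,0,0.]))[0,0]
    return np.array(c['origin'],float),R(c['orientation'])@np.array([u[0],u[1],1])
def onz(c,uv,z):
    o,d=ray(c,uv); return o+d*(z-o[2])/d[2]
def proj(c,p):
    K=np.array(c['K']); q=R(c['orientation']).T@(np.array(p,float)-np.array(c['origin']))
    x=q[:2]/q[2]; x=x*(1+c['k1']*(x@x)); return K[:2,:2]@x+K[:2,2]
E
python3 - <<'E'
from h import *
for n in('scene','top'):
    c=cap(n,n+'0.png'); print(n,c['K'],c['k1'],c['origin'],c['orientation'])
print(r.current_time())
E
```

```text
scene [[387.87196754   0.         325.08465511]
 [  0.         387.87196754 200.11440138]
 [  0.           0.           1.        ]] 0.021617627091276514 [1185.76267711 -437.38422026  768.26531328] [-0.35742775  0.79893891  0.43891076 -0.20322246]
top [[466.37304359   0.         317.1260919 ]
 [  0.         466.37304359 203.46632833]
 [  0.           0.           1.        ]] -0.1056825909428945 [ 266.95333473  -18.07185279 1544.05837741] [ 0.05549283 -0.7010993   0.7079246  -0.0649852 ]
0.1
```

View pics/scene0.png

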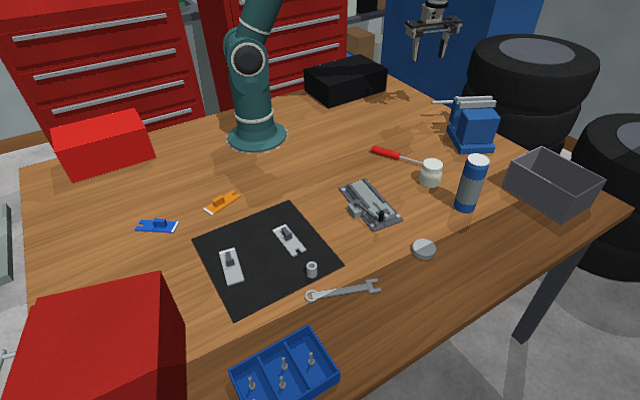

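View pics/top0.png

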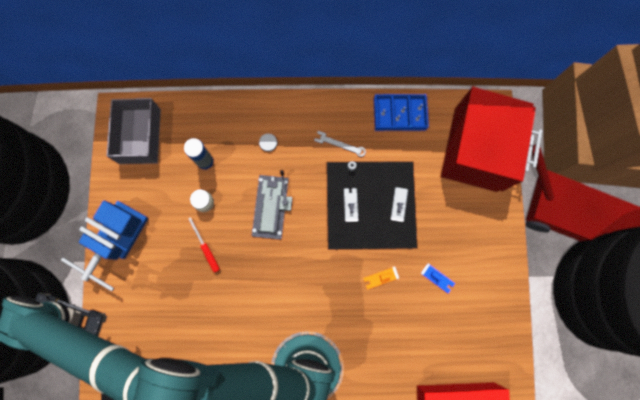

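The top view shows two bright blades on the mat, at (351,205) and (399,205), and two look-alikes, orange at (381,278) and blue at (437,278). The holder is at (271,207). I'll crop in close to tell the two bright blades apart.

```bash
python3 - <<'E'
import cv2,numpy as np
t=cv2.imread('pics/top0.png');s=cv2.imread('pics/scene0.png')
f=lambda i,x0,y0,w,h,k:cv2.resize(i[y0:y0+h,x0:x0+w],None,fx=k,fy=k,interpolation=cv2.INTER_CUBIC)
cv2.imwrite('pics/c1.png',f(t,330,150,100,75,8)); cv2.imwrite('pics/c2.png',f(t,240,165,70,75,8))
cv2.imwrite('pics/c3.png',f(s,210,205,130,95,6)); cv2.imwrite('pics/c4.png',f(s,330,170,80,65,9))
E
```

```text
(no output)
```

View pics/c1.png

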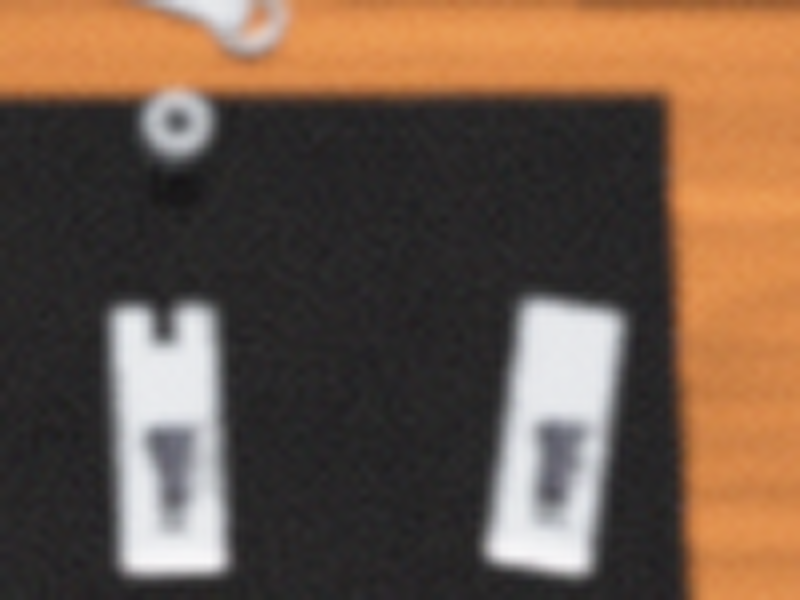

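View pics/c2.png

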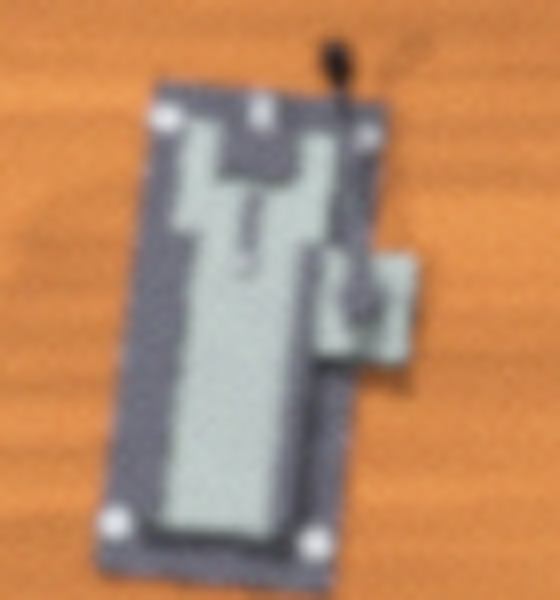

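View pics/c3.png

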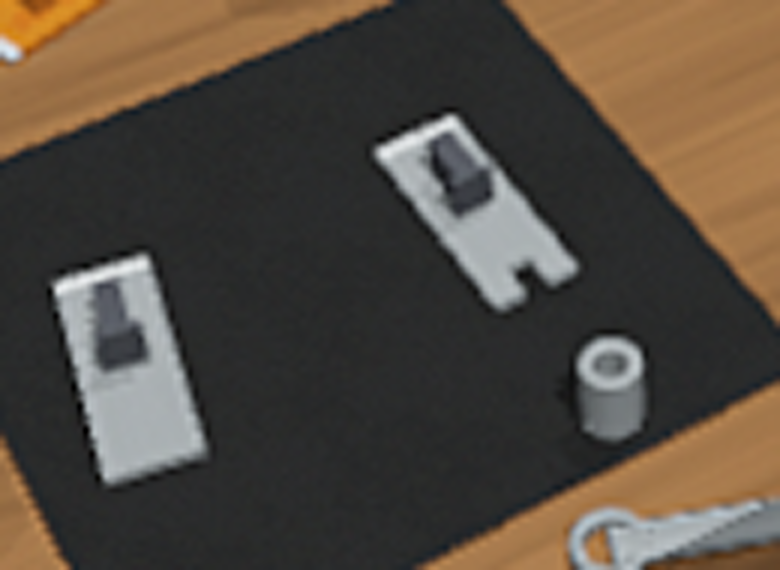

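View pics/c4.png

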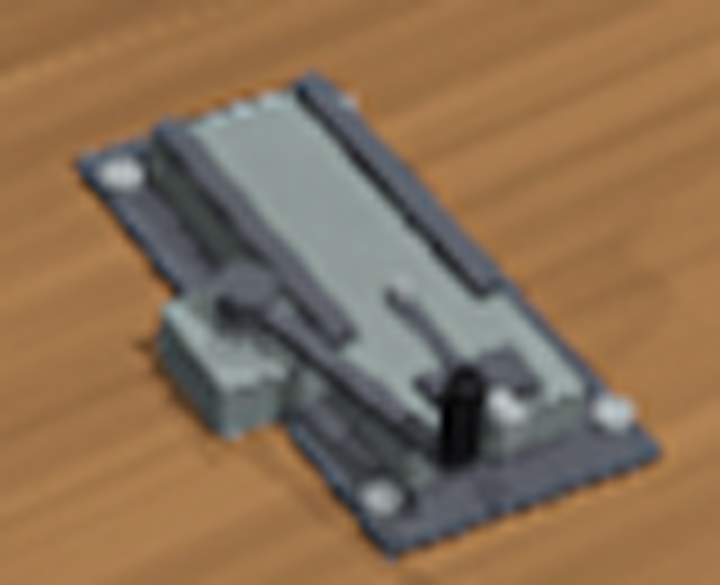

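Crop 1 shows the blade at top pixel (351,205) has the notch at its far end, around (350,190). The one at (399,205) is plain, and blue and orange are excluded. The holder's rails and keeper are clear, with the keeper open and the knob at about (282,172). Next I'll measure the edges by sub-pixel scans and ray casting.

```bash
cat >> h.py <<'E'
def edge(c,p0,p1,z,hw=4,n=25):
    "max-gradient scan perpendicular to p0-p1 (pixels); returns world pts on plane z"
    g=cv2.cvtColor(c['color'],cv2.COLOR_RGB2GRAY).astype(np.float32); g=cv2.GaussianBlur(g,(0,0),0.7)
    p0=np.array(p0,float);p1=np.array(p1,float);d=(p1-p0)/np.linalg.norm(p1-p0);nn=np.array([-d[1],d[0]])
    s=np.arange(-hw,hw+.01,.1);out=[]
    for t in np.linspace(.05,.95,n):
        q=p0+t*(p1-p0)+s[:,None]*nn
        v=cv2.remap(g,q[:,0].astype(np.float32)[None],q[:,1].astype(np.float32)[None],cv2.INTER_CUBIC)[0]
        dv=np.abs(np.gradient(v)); k=dv.argmax(); w=dv*(np.abs(s-s[k])<1.2); out.append(onz(c,q[0]+nn*((s*w).sum()/w.sum()-s[0]),z)[:2])
    return np.array(out)
def fit(P):
    for _ in range(3):
        vx,vy,x0,y0=cv2.fitLine(P.astype(np.float32),cv2.DIST_HUBER,0,.01,.01).ravel()
        e=(P-[x0,y0])@[-vy,vx]; P=P[np.abs(e)<max(.5,2*e.std())]
    if abs(vx)>abs(vy) and vx<0: vx,vy=-vx,-vy
    return np.array([x0,y0]),np.array([vx,vy]),e.std()
def isect(a,b):
    t=np.linalg.solve(np.c_[a[1],-b[1]],b[0]-a[0]); return a[0]+t[0]*a[1]
E
python3 - <<'E'
from h import *
t=load('top0.png');s=load('scene0.png')
T=lambda x,y:(330-.44+x/8,150-.44+y/8)
L=fit(edge(t,T(108,310),T(120,570),8)); Rr=fit(edge(t,T(216,305),T(229,570),8)); B=fit(edge(t,T(122,576),T(228,574),8)) 
F=fit(edge(t,T(110,305),T(148,303),8,3)); 
S=lambda x,y:(210-.42+x/6,205-.42+y/6)
print('top ang',[np.arctan2(*q[1][::-1]) for q in(L,Rr,B)],[q[2] for q in(L,Rr,B,F)])
for a in(isect(L,B),isect(Rr,B),isect(L,F),isect(Rr,F)):print(a)
# scene blade: top-face edges ; left side(+y) = right in picture
L2=fit(edge(s,S(458,115),S(578,265),8)); R2=fit(edge(s,S(378,155),S(500,308),8)); B2=fit(edge(s,S(378,150),S(455,114),8))
print('scene ang',[np.arctan2(*q[1][::-1]) for q in(L2,R2,B2)],[q[2] for q in(L2,R2,B2)])
for a in(isect(L2,B2),isect(R2,B2)):print(a)
# holder
H=lambda x,y:(240-.44+x/8,165-.44+y/8)
l=fit(edge(t,H(192,250),H(160,520),24)); rr=fit(edge(t,H(300,260),H(272,525),30)); b=fit(edge(t,H(165,530),H(265,533),24))
print('bed top',[np.arctan2(*q[1][::-1]) for q in(l,rr,b)],[q[2] for q in(l,rr,b)],isect(l,b),isect(rr,b))
Q=lambda x,y:(330-.44+x/9,170-.44+y/9)
l2=fit(edge(s,Q(300,100),Q(480,290),24)); r2=fit(edge(s,Q(190,135),Q(345,320),30)); b2=fit(edge(s,Q(195,130),Q(290,92),24,3))
print('bed scene',[np.arctan2(*q[1][::-1]) for q in(l2,r2,b2)],[q[2] for q in(l2,r2,b2)],isect(l2,b2),isect(r2,b2))
def perp(a,b): n=np.array([-a[1][1],a[1][0]]);return (a[0]-b[0])@n
print('widths blade',perp(L,Rr),perp(L2,R2),'bed',perp(l,rr),perp(l2,r2))
print(L,Rr,L2,R2,sep='\n'); print(l,rr,l2,r2,sep='\n')
E
```

```text
top ang [np.float32(0.005692686), np.float32(0.030179327), np.float32(1.5670257)] [np.float64(0.7376024674736414), np.float64(0.7473377536196513), np.float64(0.21080115493953366), np.float64(0.23905678055556848)]
[ 471.09735 -130.63754]
[ 470.9258  -176.12532]
[ 583.5553  -129.99734]
[ 583.6768  -172.72154]
scene ang [np.float32(0.013873735), np.float32(0.026411885), np.float32(-1.5553298)] [np.float64(0.29670923317140646), np.float64(0.38554297407580485), np.float64(0.36411512389394796)]
[ 474.99213 -131.46074]
[ 475.6521  -174.12982]
bed top [np.float32(-0.116547994), np.float32(-0.07950051), np.float32(1.5187644)] [np.float64(0.9166831855725628), np.float64(0.8166018837914989), np.float64(0.33075411391670856)] [440.10977 149.08441] [437.7201  103.19901]
bed scene [np.float32(-0.117048874), np.float32(-0.119160205), np.float32(1.5632178)] [np.float64(0.29550875371875973), np.float64(0.5623979413526263), np.float64(0.6320898179188694)] [445.71774 148.97601] [445.39032 105.77285]
widths blade 44.05301 41.959957 bed 43.546333 43.047104
(array([ 529.1622 , -130.30699], dtype=float32), 
[... 285 characters left out ...]
29], dtype=float32), np.float64(0.29670923317140646))
(array([ 532.5931 , -172.62555], dtype=float32), array([0.99965125, 0.02640882], dtype=float32), np.float64(0.38554297407580485))
(array([494.76   , 142.68604], dtype=float32), array([ 0.993216  , -0.11628433], dtype=float32), np.float64(0.9166831855725628))
(array([499.77283,  98.25537], dtype=float32), array([ 0.9968415 , -0.07941679], dtype=float32), np.float64(0.8166018837914989))
(array([508.46716, 141.59753], dtype=float32), array([ 0.9931576 , -0.11678178], dtype=float32), np.float64(0.29550875371875973))
(array([493.03833, 100.06808], dtype=float32), array([ 0.99290884, -0.1188784 ], dtype=float32), np.float64(0.5623979413526263))
```

```bash
python3 - <<'E'
from h import *
t=load('top0.png');s=load('scene0.png')
H=lambda x,y:(240-.44+x/8,165-.44+y/8)
Q=lambda x,y:(330-.44+x/9,170-.44+y/9)
def blob(c,p,h=3,z=12):
    g=cv2.cvtColor(c['color'],cv2.COLOR_RGB2GRAY).astype(float);x,y=map(lambda v:int(round(v)),p)
    w=g[y-h:y+h+1,x-h:x+h+1]; w=np.clip(w-(w.max()*.55+w.min()*.45),0,None);Y,X=np.mgrid[y-h:y+h+1,x-h:x+h+1]
    return onz(c,((w*X).sum()/w.sum(),(w*Y).sum()/w.sum()),z)[:2]
P=[blob(t,H(*q)) for q in[(165,117),(367,135),(315,543),(113,522)]]
print('bolts top FL FR BR BL',P)
P2=[blob(s,Q(*q)) for q in[(612,412),(382,497),(122,174)]]
print('bolts scene FL FR BR',P2)
a=lambda v:np.arctan2(v[1],v[0])
print(a(P[0]-P[3]),a(P[1]-P[2]),a(P[0]-P[1])-np.pi/2,a(P[3]-P[2])-np.pi/2,'|',a(P2[1]-P2[2]),a(P2[0]-P2[1])-np.pi/2)
for z in (6,):
  for n,p,q in(('left',(157,100),(100,560)),('right',(383,120),(362,245)),('right2',(350,380),(333,575)),('back',(105,574),(325,592)),('front',(165,82),(320,98))):
    f=fit(edge(t,H(*p),H(*q),z)); print(n,f,a(f[1]))
for n,p,q in(('left(scene) upper',(500,280),(650,450)),('front',(400,555),(650,460)),('right',(85,170),(160,280)),('right2',(290,430),(385,550))):
    f=fit(edge(s,Q(*p),Q(*q),6)); print(n,f,a(f[1]))
E
```

```text
bolts top FL FR BR BL [array([615.20784952, 150.44966373]), array([606.02899039,  65.19929065]), array([434.60086979,  86.09805527]), array([444.12942616, 170.00696675])]
bolts scene FL FR BR [array([621.32837858, 149.28423711]), array([612.77983631,  64.01324307]), array([442.06447327,  84.92611981])]
-0.11382364463146566 -0.12131116901042822 -0.10725624083789365 -0.11307394808167848 | -0.1218941159827284 -0.0999176237183248
left (array([534.679  , 161.71404], dtype=float32), array([ 0.9752939 , -0.22091143], dtype=float32), np.float64(4.396444837047406)) -0.2227489
right (array([589.7126 ,  74.62376], dtype=float32), array([ 0.9784047 , -0.20669855], dtype=float32), np.float64(0.307800800018551)) -0.20819944
right2 (array([460.10956 ,  79.911255], dtype=float32), array([ 0.9372418 , -0.34868008], dtype=float32), np.float64(5.360876352786155)) -0.3561624
back (array([415.4635 , 130.29984], dtype=float32), array([0.09983541, 0.99500394], dtype=float32), np.float64(0.5767673967815694)) 1.4707943
front (array([621.00824 , 121.991875], dtype=float32), array([ 0.12039929, -0.99272555], dtype=float32), np.float64(5.9237091487008104)) -1.4501042
left(scene) upper (array([586.6317 , 154.68347], dtype=float32), array([ 0.9948209, -0.1016437], dtype=float32), np.float64(3.047620158926147)) -0.10181954
front (array([637.4689 , 102.54714], dtype=float32), array([0.11388734, 0.9934937 ], dtype=float32), np.float64(0.3510425027353168)) 1.4566613
right (array([466.2895,  72.0634], dtype=float32), array([ 0.9617608, -0.2738907], dtype=float32), np.float64(2.1918277771573402)) -0.2774361
right2 (array([595.1101 ,  56.33211], dtype=float32), array([ 0.9928071 , -0.11972504], dtype=float32), np.float64(0.3217625386903146)) -0.12001294
```

```bash
cat >> h.py <<'E'
def quat(yaw,flip=False):
    "tool z down, tool x along yaw (or opposite)"
    a=yaw+(np.pi if flip else 0)
    from scipy.spatial.transform import Rotation as T
    q=(T.from_euler('z',a)*T.from_euler('x',np.pi)).as_quat(); return [q[3],q[0],q[1],q[2]]
def st(m=''):
    print(m,'t',round(r.current_time(),2),'p',np.round(r.current_eef_pos(),2),'F',np.round(r.current_ft_force(),2),'gap',round(r.current_finger_gap(),2))
E
python3 - <<'E'
from h import *
print(r.current_eef_rot(),r.current_qpos())
for f in(0,1):
  print(f,np.round(r.solve_ik([509,-152.4,250],quat(.019,f)),3),np.round(r.solve_ik([479,122,100],quat(-.116,f)),3))
E
```

```text
[-6.16636005e-05  1.45854134e-01  9.89305806e-01 -7.67992333e-04] [-1.32104193  0.46829033 -0.01163477  1.60351456  0.00600468  1.07136343
 -0.05626448]
0 [-0.589  0.349  1.018  1.917 -0.34   1.061 -0.98 ] [-0.894  0.469  0.714  2.114 -0.466  0.718 -1.561]
1 [-0.447  0.295  0.82   1.911 -0.249  1.04   2.068] [-0.506  0.396  0.227  2.09  -0.141  0.669  1.269]
```

```bash
python3 - <<'E'
from h import *
p=r.current_eef_pos(); r.line_to([p[0],p[1],290],v=200)
q=list(r.current_qpos()); q[0]=0.28
r.move_j(q); st('swung'); print(r.current_eef_rot())
for f in(0,1):
  print(f,np.round(r.solve_ik([509,-152.4,150],quat(.019,f)),3),np.round(r.solve_ik([479,122,100],quat(-.116,f)),3))
E
```

```text
swung t 3.82 p [ 615.93 -206.03  290.22] F [ 0.82  0.53 -0.4 ] gap 92.23
[1.41717454e-04 8.11606699e-01 5.84204107e-01 3.26989484e-04]
0 [ 0.077  0.368  0.184  1.972 -0.091  0.809 -1.24 ] [-0.375  0.393  0.07   2.082 -0.043  0.668 -1.964]
1 [ 0.537  0.404 -0.378  1.941  0.198  0.832  1.643] [ 0.042  0.439 -0.432  2.055  0.279  0.703  0.886]
```

```bash
python3 - <<'E'
from h import *
r.move_ptp([509,-152.4,120],quat(.019)); st('above')
r.line_to([509,-152.4,50],v=100)
c=cap('scene','s1.png'); c=cap('top','t1.png')
cv2.imwrite('pics/s1c.png',cv2.resize(load('s1.png')['color'][180:300,210:370,::-1],None,fx=5,fy=5,interpolation=cv2.INTER_CUBIC))
E
```

```text
above t 4.9 p [ 510.12 -152.41  120.66] F [-0.13  0.84  0.98] gap 91.86
```

View pics/s1c.png

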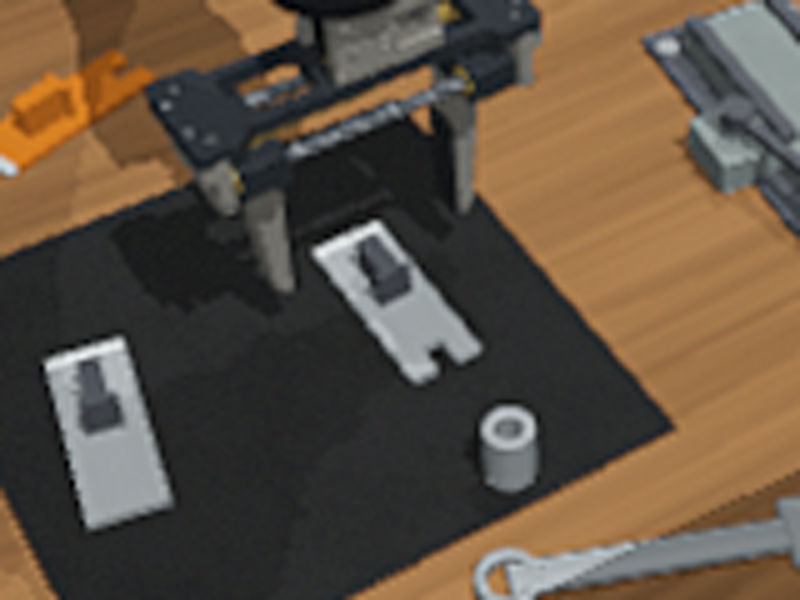

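The picture shows the fingers straddling the notched blade, with tips at crop (283,291) and (462,208) and the rib at (383,270). I'll compare the projected tip with the image, then descend and grip.

```bash
python3 - <<'E'
from h import *
s=load('s1.png'); p=r.current_eef_pos(); print(p,(proj(s,p+np.array([0,0,-14]))-[210,180])*5)
r.line_to([509,-152.4,24.4],v=60,contact_N=8); st('down')
r.grab(); st('grabbed')
r.line_to([509,-152.4,60],v=60); st('lift')
cap('scene','s2.png')
cv2.imwrite('pics/s2c.png',cv2.resize(load('s2.png')['color'][180:300,210:370,::-1],None,fx=5,fy=5,interpolation=cv2.INTER_CUBIC))
E
```

```text
[ 509.58944656 -152.58422713   50.70850167] [366.52768581 232.75450016]
down t 6.42 p [ 508.76 -152.42   23.97] F [0.32 0.42 0.57] gap 91.62
grabbed t 7.61 p [ 508.98 -152.28   24.4 ] F [-0.62  1.28  0.77] gap 11.85
lift t 8.35 p [ 508.93 -152.29   60.07] F [-0.03  0.3  -1.14] gap 11.8
```

View pics/s2c.png

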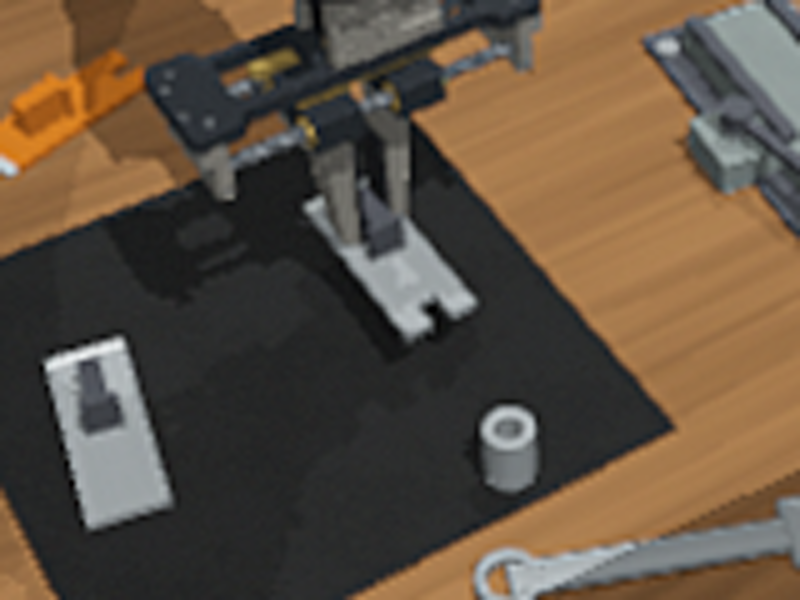

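Gripped at a gap of 11.8, blade level. Now I'll carry it over the rear part of the channel, behind the pin range, and look before lowering.

```bash
cat >> h.py <<'E'
YAW=-0.1165; U=np.array([np.cos(YAW),np.sin(YAW)]); V=np.array([-U[1],U[0]])
BED=np.array([519.5,118.3])
def bw(x,y): return BED+x*U+y*V
def wb(p): d=np.array(p[:2])-BED; return np.array([d@U,d@V])
E
python3 - <<'E'
from h import *
r.line_to([509,-152.4,120],v=120)
x,y=bw(-49,0); print(x,y)
r.move_ptp([x,y,120],quat(YAW)); r.line_to([x,y,58],v=80); r.sleep(.3); st()
q=r.current_eef_rot(); print(q,quat(YAW))
s=cap('scene','s3.png');t=cap('top','t3.png')
cv2.imwrite('pics/s3c.png',cv2.resize(s['color'][150:240,320:440,::-1],None,fx=6.6,fy=6.6,interpolation=cv2.INTER_CUBIC))
cv2.imwrite('pics/t3c.png',cv2.resize(t['color'][160:250,230:330,::-1],None,fx=6.6,fy=6.6,interpolation=cv2.INTER_CUBIC))
E
```

```text
470.8321442079149 123.99559589514617
 t 11.36 p [471.07 124.16  58.37] F [-0.08  0.57 -1.49] gap 11.49
[-1.82867355e-04  9.98307739e-01 -5.81505996e-02  3.64721020e-04] [np.float64(6.112848674913745e-17), np.float64(0.998303948398795), np.float64(-0.05821706460631822), np.float64(-3.564767091294114e-18)]
```

View pics/s3c.png

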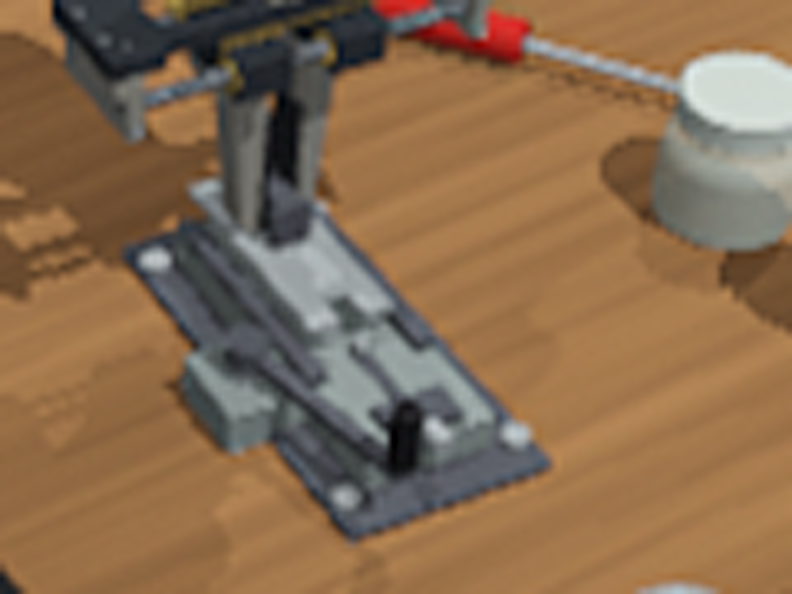

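View pics/t3c.png

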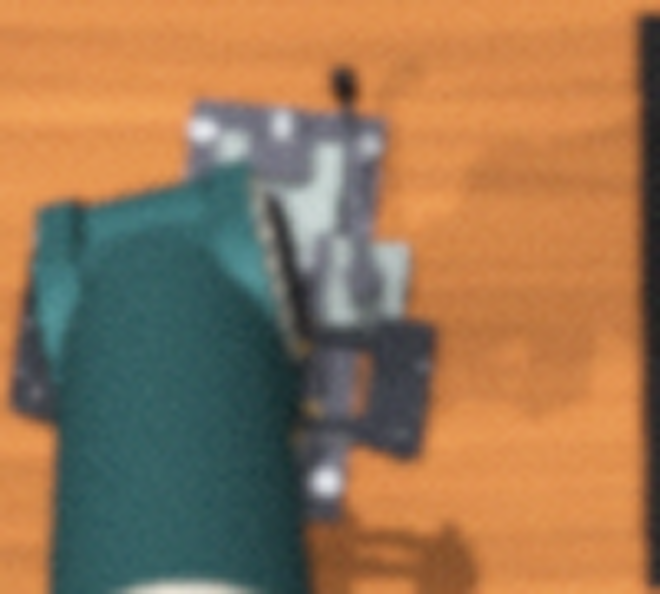

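```bash
python3 - <<'E'
from h import *
s=load('s3.png'); Q=lambda x,y:(320-.42+x/6.6,150-.42+y/6.6)
z=42
l=fit(edge(s,Q(335,228),Q(392,297),z,2.5)); rr=fit(edge(s,Q(245,240),Q(308,322),z,2.5)); f=fit(edge(s,Q(365,316),Q(398,302),z,2))
a=lambda v:np.arctan2(v[1],v[0])
for e in(l,rr,f): print(e[0],a(e[1]),e[2],'bedframe',wb(e[0]))
print('front corner',wb(isect(l,f)))
# rail edges again now
print('left rail inner, z24', [wb(p) for p in [fit(edge(s,Q(400,320),Q(430,350),30,2.5))[0]]])
E
```

```text
[524.52765 136.55347] -0.11146578 0.2486040102675069 bedframe [ 2.87184739 18.7141336 ]
[508.06128  97.93183] -0.12257628 0.5586946244998804 bedframe [ -8.99365616 -21.55970255]
[553.39404 127.79344] 1.284338 0.36643364370566417 bedframe [32.56080791 13.36882096]
front corner [33.50461953 18.86834379]
left rail inner, z24 [array([42.56692568, 18.70063894])]
```

The scene view puts the blade about 1.2–1.7 mm right of the channel axis, though the robot/top estimate disagrees. I'll shift 0.9 mm left and lower with contact sensing. If it catches a rail, it will stop about 6 mm high.

```bash
python3 - <<'E'
from h import *
x,y=bw(-49,.9)
r.line_to([x,y,58],v=20); r.sleep(.2); st('pre'); f0=r.current_ft_force()
h=r.line_to([x,y,44.8],v=15,contact_N=3); st(str(h)); r.sleep(.2); st('settled'); print(wb(r.current_eef_pos()), r.current_ft_torque())
s=cap('scene','s4.png')
cv2.imwrite('pics/s4c.png',cv2.resize(s['color'][150:240,320:440,::-1],None,fx=6.6,fy=6.6,interpolation=cv2.INTER_CUBIC))
E
```

```text
pre t 11.91 p [470.93 124.87  57.99] F [-0.66 -0.18 -1.15] gap 11.85
True t 12.7 p [470.75 124.81  45.34] F [-0.65 -0.18  4.25] gap 11.56
settled t 12.9 p [470.77 124.84  45.35] F [-0.04  0.69  5.43] gap 11.99
[-49.1606372    0.83099487] [-0.02382235  0.12424727 -0.02154088]
```

View pics/s4c.png

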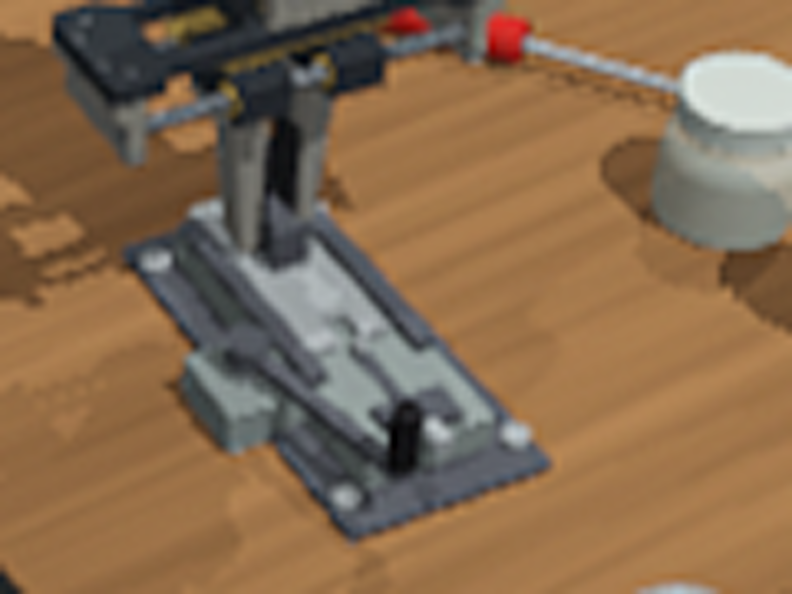

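The blade is seated on the floor between the rails: contact at z = 45.35, expected 45.4. I'll ease the down-force and then feel forward slowly.

```bash
python3 - <<'E'
from h import *
x,y=bw(-49,.83)
r.line_to([x,y,45.7],v=10); r.sleep(.2); st('eased')
f0=np.array(r.current_ft_force())
x,y=bw(-49+44,.5)
h=r.line_to([x,y,45.6],v=8,contact_N=3.5); st(str(h)); r.sleep(.15)
p=r.current_eef_pos();F=np.array(r.current_ft_force()); st('settled'); print('bed',wb(p),'dF along/lat',(F-f0)[:2]@U,(F-f0)[:2]@V)
E
```

```text
eased t 13.44 p [470.76 124.78  45.53] F [-0.32 -0.29 -0.93] gap 11.55
True t 16.11 p [489.01 122.53  45.37] F [-0.28 -0.09  4.2 ] gap 11.88
settled t 16.26 p [489.04 122.53  45.38] F [-0.63  1.05  5.59] gap 11.34
bed [-30.7419262    0.65863154] dF along/lat -0.45953732455842167 1.2961793143131726
```

Only the floor was felt there: Fz rose and nothing changed along the channel. I'll continue about 0.4 mm higher.

```bash
python3 - <<'E'
from h import *
p=r.current_eef_pos(); x,y=bw(-30.7,.5)
r.line_to([x,y,46.0],v=10); r.sleep(.2); st('eased')
for i in range(4):
    f0=np.mean([r.current_ft_force() for _ in range(3)],0)
    x,y=bw(-4,.4)
    h=r.line_to([x,y,46.0],v=8,contact_N=4); r.sleep(.15)
    p=r.current_eef_pos();F=np.array(r.current_ft_force()); st(str(h)); d=F-f0;print('bed',wb(p),'dF along/lat/z',d[:2]@U,d[:2]@V,d[2])
    if not h or d[:2]@U<-2: break
    r.line_to([p[0],p[1],p[2]+.4],v=10)
E
```

```text
eased t 16.77 p [488.87 122.31  45.81] F [-0.97 -0.44 -1.45] gap 11.68
True t 17.62 p [488.95 122.33  45.48] F [0.43 0.38 1.94] gap 11.78
bed [-30.80914087   0.44947287] dF along/lat/z 1.2901451634970122 0.972681039780752 3.395943411943878
True t 18.75 p [489.03 122.32  45.67] F [-0.48 -0.43  3.51] gap 11.92
bed [-30.72952741   0.45013488] dF along/lat/z -1.258015447684365 -1.0167705298831333 1.6660921954610413
True t 19.82 p [489.06 122.3   45.85] F [-0.49 -0.8   4.14] gap 11.83
bed [-30.6985633    0.43479967] dF along/lat/z -0.7713604956034805 -1.0029768166082837 3.1408893498275527
True t 20.9 p [489.1  122.32  46.02] F [-0.84 -0.93  3.34] gap 11.97
bed [-30.66568581   0.4571083 ] dF along/lat/z -0.7236203703971337 -0.609925374561787 1.557541329968538
```

```bash
python3 - <<'E'
from h import *
st(); print(r.current_ft_torque(), r.current_eef_rot())
s=cap('scene','s5.png')
cv2.imwrite('pics/s5c.png',cv2.resize(s['color'][170:230,340:410,::-1],None,fx=10,fy=10,interpolation=cv2.INTER_CUBIC))
E
```

```text
t 21.15 p [489.19 122.34  46.36] F [0.05 0.41 1.7 ] gap 11.38
[ 0.03280131 -0.09086438 -0.04895097] [ 0.0019696   0.99829582 -0.05755736 -0.00941896]
```

View pics/s5c.png

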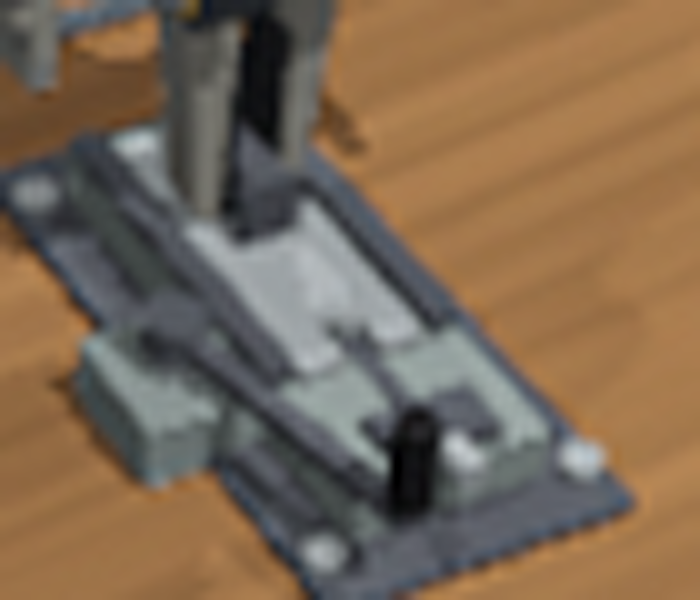

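The picture shows the blade in the channel, with its nose edge at crop (305,365)–(420,330). The tool has pitched about 0.019 rad because each line kept the previous, sagged orientation. I'll restate the true orientation and continue.

```bash
python3 - <<'E'
from h import *
q=quat(YAW); x,y=bw(-31,.4)
r.line_to([x,y,46.2],q,v=10); r.sleep(.25); st('fix'); print(r.current_eef_rot(),r.current_ft_torque())
h=r.line_to([x,y,45.0],q,v=5,contact_N=2.5); st('floor '+str(h))
p=r.current_eef_pos(); r.line_to([x,y,p[2]+.35],q,v=10); r.sleep(.2); st('up'); print(r.current_eef_rot())
E
```

```text
fix t 21.7 p [488.65 122.25  46.04] F [ 0.13  0.26 -1.48] gap 11.52
[ 1.13059683e-04  9.98304024e-01 -5.82149780e-02 -2.81480891e-04] [ 0.13792614  0.23485399 -0.01140231]
floor True t 21.96 p [488.87 122.26  45.34] F [ 0.81 -0.39  4.92] gap 11.75
up t 22.44 p [488.6  122.3   45.49] F [ 0.35  0.86 -2.03] gap 11.58
[ 6.34509044e-05  9.98305278e-01 -5.81939727e-02 -1.74202332e-04]
```

Level again: the floor is at 45.34 and force-free at about 45.5. Pushing on.

```bash
python3 - <<'E'
from h import *
q=quat(YAW)
z=45.8
for i in range(4):
    f0=np.mean([r.current_ft_force() for _ in range(3)],0)
    x,y=bw(-4,.3)
    h=r.line_to([x,y,z],q,v=7,contact_N=4); r.sleep(.1)
    p=r.current_eef_pos();F=np.mean([r.current_ft_force() for _ in range(3)],0); st(str(h)); d=F-f0;print('bed',wb(p),'dF along/lat/z',d[:2]@U,d[:2]@V,d[2],np.round(r.current_eef_rot(),4))
    if not h or d[:2]@U<-2: break
    z+=.25; r.line_to([p[0],p[1],z],q,v=10)
E
```

```text
True t 23.37 p [488.87 122.27  45.35] F [ 1.11 -0.31  5.49] gap 11.31
bed [-30.87972698   0.38746034] dF along/lat/z 0.8952539597960839 -1.0738499850164842 7.52667844101153 [ 2.000e-04  9.983e-01 -5.810e-02 -1.200e-03]
True t 24.62 p [488.58 122.3   45.38] F [ 0.78 -0.72  2.08] gap 12.01
bed [-31.17617399   0.38190153] dF along/lat/z 0.8345663094263216 -0.9426844051336131 3.5846314506377777 [ 2.000e-04  9.983e-01 -5.800e-02 -1.600e-03]
True t 25.92 p [488.31 122.35  45.46] F [ 1.81  0.62 -0.2 ] gap 11.5
bed [-31.44934386   0.3925047 ] dF along/lat/z 1.261901438859181 -0.0953501327393048 0.6153308603063782 [ 3.000e-04  9.983e-01 -5.800e-02 -1.800e-03]
True t 27.24 p [488.19 122.36  45.64] F [1.46 0.8  0.22] gap 11.95
bed [-31.57038846   0.39130515] dF along/lat/z 1.2933785828992628 0.45903787070029844 0.989068759435657 [ 3.000e-04  9.983e-01 -5.800e-02 -2.000e-03]
```

It won't go past x ≈ −31, so it may already be at the pin (TCP −31 puts the notch at about 27.5). I'll test with small steps, reading the force after each.

```bash
python3 - <<'E'
from h import *
q=quat(YAW)
x0,y0=bw(-32,.4); r.line_to([x0,y0,45.7],q,v=10); r.sleep(.15)
f0=np.mean([r.current_ft_force() for _ in range(4)],0); st('start'); print(f0)
xs=-32
while xs<-29:
    xs+=.25; x,y=bw(xs,.4); r.line_to([x,y,45.7],q,v=8)
    F=np.mean([r.current_ft_force() for _ in range(4)],0)-f0; a=F[:2]@U
    print(round(xs,2),'act',np.round(wb(r.current_eef_pos()),2),round(r.current_eef_pos()[2],2),'F',np.round([a,F[:2]@V,F[2]],1),np.round(r.current_ft_torque(),2),round(r.current_time(),2))
    if a<-5 or F[2]>6: break
E
```

```text
start t 27.94 p [487.61 122.37  45.62] F [ 0.5   1.11 -1.47] gap 11.81
[ 0.49585715  1.11217272 -1.47480887]
-31.75 act [-31.79   0.39] 45.69 F [-0.2 -1.5  0.7] [ 0.14  0.22 -0.03] 28.19
-31.5 act [-31.46   0.37] 45.71 F [-0.6 -0.5 -0.1] [0.17 0.2  0.02] 28.44
-31.25 act [-31.2    0.38] 45.69 F [-0.2 -0.7 -0.3] [0.1  0.14 0.02] 28.69
-31.0 act [-30.92   0.38] 45.71 F [-0.7 -0.7  0.4] [ 0.06  0.19 -0.01] 28.94
-30.75 act [-30.83   0.37] 45.68 F [-1.1 -1.3  0.5] [0.14 0.22 0.08] 29.19
-30.5 act [-30.75   0.39] 45.66 F [-1.3 -1.   0.7] [0.12 0.43 0.09] 29.44
-30.25 act [-30.7    0.35] 45.6 F [-2.8 -1.1  1.6] [0.13 0.7  0.01] 29.69
-30.0 act [-30.59   0.38] 45.57 F [-4.6 -0.7  1.4] [0.21 0.99 0.04] 29.94
-29.75 act [-30.54   0.39] 45.52 F [-5.7 -0.7  2.4] [ 0.25  1.31 -0.  ] 30.19
```

Force now rises steadily along the channel at about 7 N/mm, so this is the pin, at the near end of its range. I'll press to about 8 N and hold.

```bash
python3 - <<'E'
from h import *
q=quat(YAW); f0=np.array([.5,1.1,-1.47]); xs=-29.75
while 1:
    xs+=.2; x,y=bw(xs,.4); r.line_to([x,y,45.6],q,v=8)
    F=np.mean([r.current_ft_force() for _ in range(4)],0)-f0; a=F[:2]@U
    print(round(xs,2),'act',np.round(wb(r.current_eef_pos()),2),round(r.current_eef_pos()[2],2),'F',np.round([a,F[:2]@V,F[2]],1))
    if a<-7.2 or xs>-29: break
for _ in range(3):
    r.sleep(.15);F=np.array(r.current_ft_force())-f0; print(np.round([F[:2]@U,F[:2]@V,F[2]],1))
print(r.current_eef_rot())
s=cap('scene','s6.png')
cv2.imwrite('pics/s6c.png',cv2.resize(s['color'][170:230,340:410,::-1],None,fx=10,fy=10,interpolation=cv2.INTER_CUBIC)); st()
E
```

```text
-29.55 act [-30.47   0.38] 45.4 F [-6.  -0.5  3.1]
-29.35 act [-30.49   0.35] 45.37 F [-6.2 -0.7  3.1]
-29.15 act [-30.49   0.35] 45.37 F [-7.  -0.2  3.7]
-28.95 act [-30.47   0.37] 45.38 F [-7.6 -0.5  4.6]
[-7.4 -0.4  3.6]
[-6.6 -0.7  4.7]
[-6.7 -0.4  3.6]
[ 1.80066914e-04  9.98314360e-01 -5.80184424e-02 -1.50571909e-03]
 t 31.69 p [489.3  122.21  45.41] F [-7.06  0.07  3.17] gap 11.92
```

View pics/s6c.png

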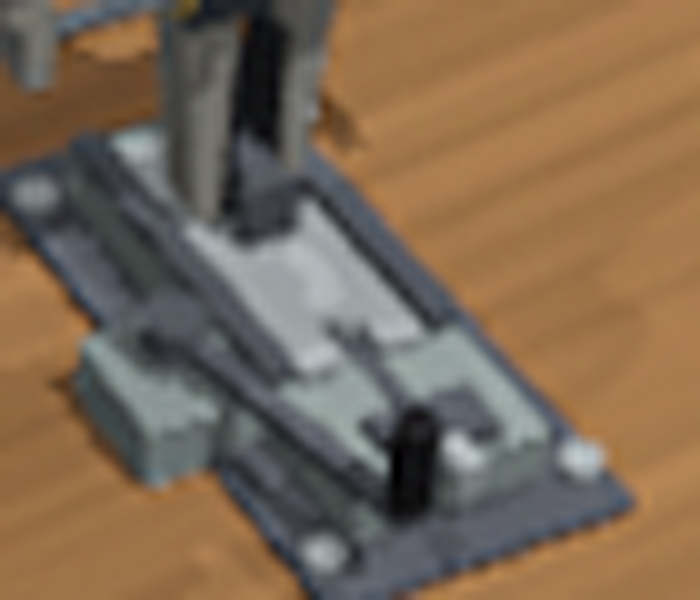

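The blade is flat, with the nose at crop (305,370)–(425,330) and the pin at the notch. The push held at about 7 N for 0.45 s. I'll relax slightly, release, lift, and locate the knob.

```bash
python3 - <<'E'
from h import *
q=quat(YAW)
x,y=bw(-30.1,.4); r.line_to([x,y,45.6],q,v=10); st('relaxed')
r.open(); st('open')
p=r.current_eef_pos(); r.line_to([p[0],p[1],125],q,v=130); st('up')
s=cap('scene','s7.png')
cv2.imwrite('pics/s7c.png',cv2.resize(s['color'][170:230,340:410,::-1],None,fx=10,fy=10,interpolation=cv2.INTER_CUBIC))
for n,ppx in(('s0',(340-.45+41.8,170-.45+41.5)),):
    w=onz(s,ppx,72); print('knob scene',w,wb(w))
t=load('top0.png'); 
g=t['color'][165:180,275:290].sum(2).astype(float); print(g[:, :].astype(int))
w=onz(t,(240-.44+337/8,165-.44+52/8),72); print('knob top',w,wb(w)); print('expected',bw(115,-50))
E
```

```text
relaxed t 31.96 p [489.22 122.24  45.48] F [-5.49  2.37 -0.74] gap 11.89
open t 33.19 p [489.64 122.19  45.59] F [-0.1  -0.13  0.02] gap 92.0
up t 33.95 p [489.17 122.1  124.57] F [-0.46 -0.73 -0.48] gap 91.97
knob scene [630.80875572  76.58546868  72.        ] [115.40301194 -28.49361434]
[[432 420 417 416 419 415 420 425 417 415 415 414 405 415 420]
 [416 415 414 414 413 408 408 412 408 410 403 397 407 404 407]
 [402 403 405 392 402 395 404 404 404 409 391 394 393 391 395]
 [404 411 402 402 411 399 387 382 399 394 396 390 390 393 395]
 [406 417 411 411 394 356 348 342 368 387 396 402 395 401 392]
 [422 431 424 397 363 301 258 255 307 370 405 410 413 401 393]
 [431 433 425 416 355 252 184 182 255 339 409 418 405 402 386]
 [438 437 429 415 347 230 133 123 215 321 396 416 402 386 388]
 [434 439 429 410 349 244 141 107 173 304 387 407 382 376 376]
 [426 426 420 422 379 292 172 120 195 304 389 406 377 368 380]
 [426 424 425 422 400 344 245 176 250 338 409 406 390 382 400]
 [381 394 395 407 395 366 313 257 276 351 402 407 388 399 419]
 [337 338 350 359 365 353 310 253 267 325 358 354 360 382 407]
 [325 302 324 330 338 336 313 250 255 299 324 330 340 362 395]
 [321 310 313 335 337 323 308 272 254 295 323 331 329 345 370]]
knob top [628.06059717  74.49493618  72.        ] [112.91647816 -30.88941301]
expected [627.90864533  55.27170781]
```

View pics/s7c.png

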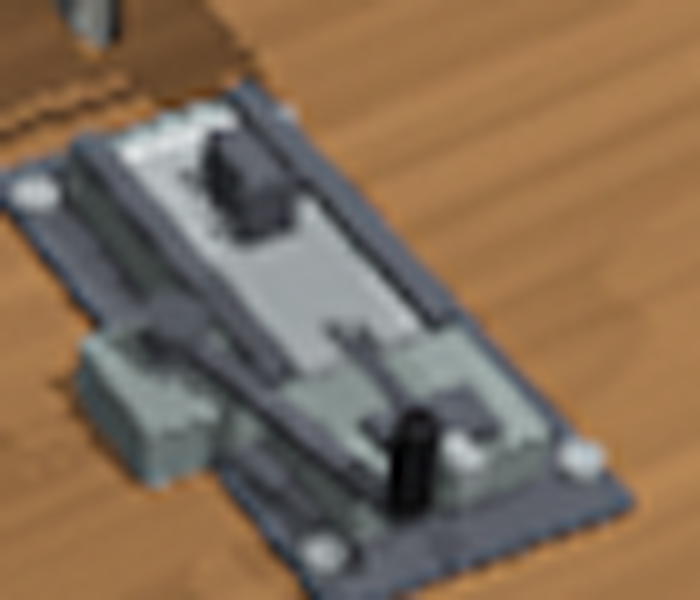

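The blade stays seated after release. The knob sits at bed (114,−30) in both views, a radius of about 96 from the hinge, so the keeper starts near 0.21 rad. I'll push it round with closed fingers, turning the tool with the arc.

```bash
cat >> h.py <<'E'
def kp(th,off):
    u=np.array([np.cos(th),np.sin(th)]);t=np.array([-u[1],u[0]]); k=np.array([20,-50])+95.5*u-off*t
    return bw(*k),quat(YAW+th+np.pi/2)
E
python3 - <<'E'
from h import *
(p,q)=kp(.21,27)
for th in np.linspace(.21,1.65,7):
    pp,qq=kp(th,16); j=r.solve_ik([*pp,62],qq); print(round(th,2),None if j is None else np.round(j,2))
r.move_ptp([*p,150],q); r.grab(); st('closed above')
r.line_to([*p,62],q,v=100,contact_N=8); st('down')
s=cap('scene','s8.png')
cv2.imwrite('pics/s8c.png',cv2.resize(s['color'][150:230,330:430,::-1],None,fx=7,fy=7,interpolation=cv2.INTER_CUBIC))
E
```

```text
0.21 [ 0.02  0.66 -0.23  1.74  0.2   0.77 -0.21]
0.45 [ 0.03  0.67 -0.29  1.73  0.25  0.78 -0.05]
0.69 [ 0.03  0.67 -0.34  1.74  0.3   0.78  0.11]
0.93 [ 0.04  0.67 -0.4   1.76  0.35  0.78  0.28]
1.17 [ 0.05  0.67 -0.46  1.79  0.4   0.78  0.44]
1.41 [ 0.06  0.66 -0.51  1.82  0.44  0.77  0.61]
1.65 [ 0.52  1.12 -1.34  1.84  1.18  1.25  0.32]
closed above t 36.92 p [631.19  48.37 150.01] F [0.79 0.3  0.46] gap 0.46
down t 37.95 p [631.74  48.47  62.67] F [-0.26  0.11  0.42] gap 0.18
```

View pics/s8c.png

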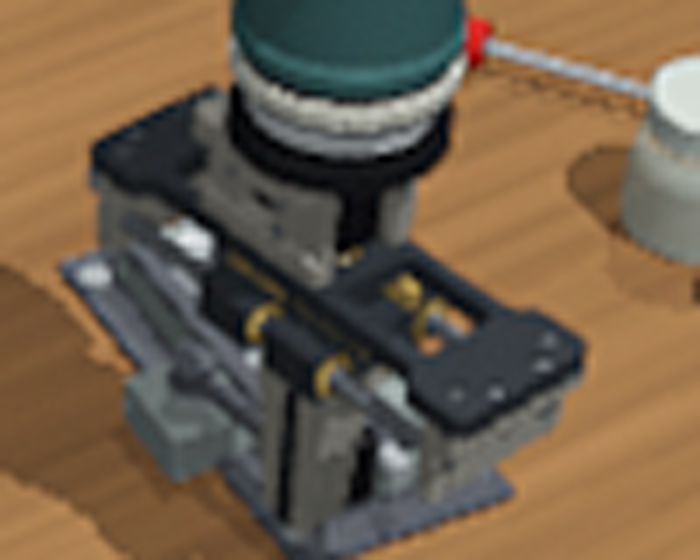

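The closed fingers are down on the knob's clockwise side, at crop (300,470). Starting the swing.

```bash
python3 - <<'E'
from h import *
for th in np.arange(.21,1.46,.155):
    p,q=kp(th,16.5)
    h=r.line_to([*p,62],q,v=45,contact_N=15)
    F=np.array(r.current_ft_force()); print(round(th,2),h,np.round(F,1),np.round(wb(r.current_eef_pos()),1),round(r.current_time(),2))
    if h: break
s=cap('scene','s9.png')
cv2.imwrite('pics/s9c.png',cv2.resize(s['color'][150:230,330:430,::-1],None,fx=7,fy=7,interpolation=cv2.INTER_CUBIC))
E
```

```text
0.21 False [-0.5 -0.2  0.3] [116.8 -45.5] 38.38
0.36 False [ 1.  -0.4 -0.5] [115.1 -31.6] 38.87
0.52 False [ 0.4  0.1 -0.9] [111.2 -17.2] 39.35
0.68 False [-0.1 -0.9  0.3] [105.   -3.6] 39.83
0.83 False [0.3 0.5 0.2] [96.8  9. ] 40.32
0.98 False [ 1.   0.9 -0.6] [86.8 20.2] 40.8
1.14 False [ 0.5 -0.3 -0.9] [75.2 29.6] 41.28
1.3 False [-0.  -0.4  0.4] [62.2 37.2] 41.77
1.45 False [-0.   0.4  0.4] [48.2 42.6] 42.25
```

View pics/s9c.png

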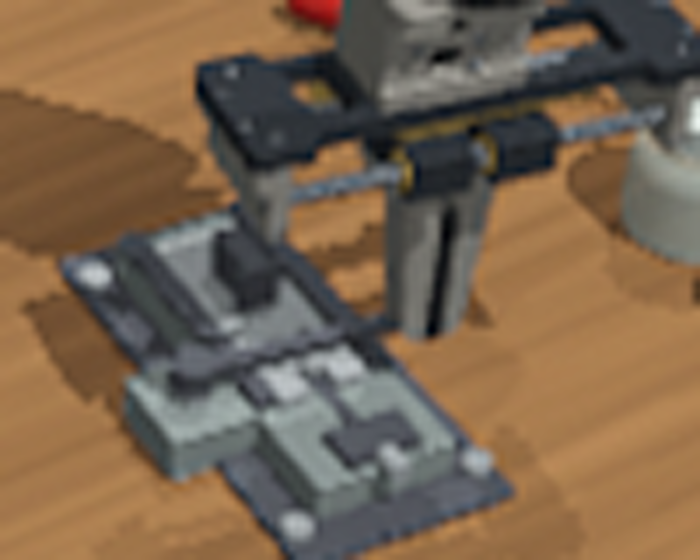

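The keeper arm lies across the blade, with its far end behind the fingers at (390,325). Finishing to the end stop with contact sensing.

```bash
python3 - <<'E'
from h import *
for th in (1.53,1.6,1.66,1.7):
    p,q=kp(th,16)
    try: h=r.line_to([*p,62],q,v=25,contact_N=5)
    except r.PlanningError as e: print('plan',th,e); break
    print(th,h,np.round(r.current_ft_force(),1),np.round(wb(r.current_eef_pos()),1),round(r.current_time(),2))
    if h: break
r.sleep(.25)
p=r.current_eef_pos(); q=r.current_eef_rot()
a=p[:2]+20*U; r.line_to([a[0],a[1],p[2]],v=80); r.line_to([a[0],a[1],150],v=150)
b=bw(-30,-200); r.move_ptp([b[0]-60,b[1],250],quat(YAW)); st()
s=cap('scene','s10.png');t=cap('top','t10.png')
cv2.imwrite('pics/s10c.png',cv2.resize(s['color'][150:230,330:430,::-1],None,fx=7,fy=7,interpolation=cv2.INTER_CUBIC))
cv2.imwrite('pics/t10c.png',cv2.resize(t['color'][140:250,230:330,::-1],None,fx=5,fy=5,interpolation=cv2.INTER_CUBIC))
E
```

```text
1.53 False [-0.2 -1.2 -0. ] [39.8 44.8] 42.78
1.6 True [ 1.8 -0.   0.7] [35.3 45.6] 43.09
 t 46.55 p [406.56 -76.59 249.84] F [-0.42 -0.55 -0.36] gap 0.71
```

View pics/s10c.png

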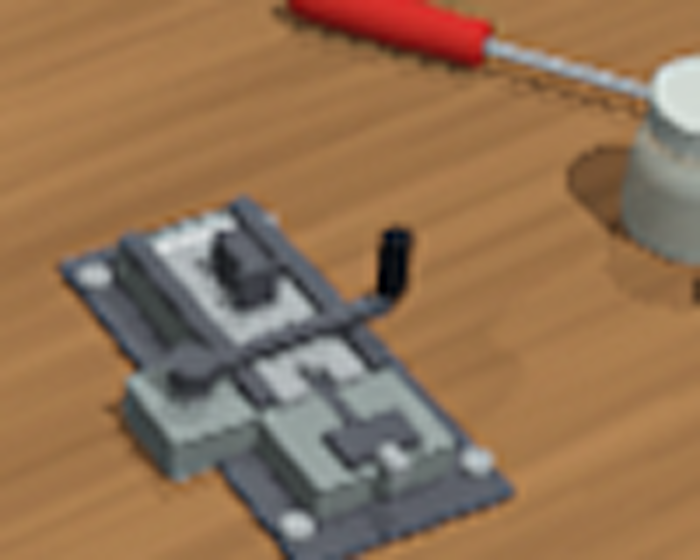

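View pics/t10c.png

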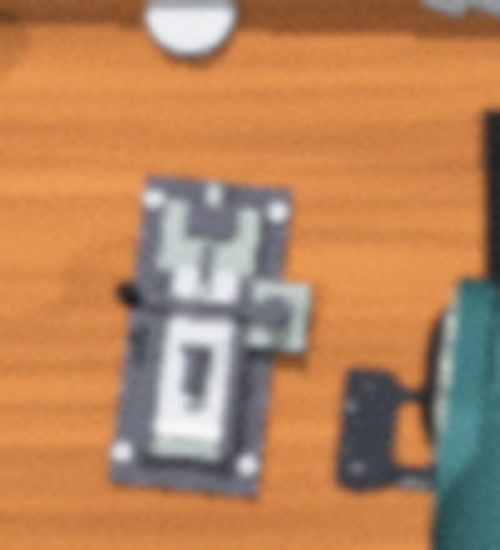

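```bash
python3 - <<'E'
from h import *
s=load('s10.png');t=load('t10.png'); 
for c,px in((s,(330-.43+398/7,150-.43+236/7)),(t,(230-.4+128/5,140-.4+293/5))):
    w=wb(onz(c,px,72)); d=w-[20,-50]; print(w,'keeper',np.arctan2(d[1],d[0]),np.hypot(*d))
# blade nose shift s6->s7->s10 (left tine front edge)
for f in('s6.png','s7.png','s10.png'):
    e=fit(edge(load(f),(379.6,204.3),(382,203.2),29,2.5)); l=fit(edge(load(f),(372,192),(380,200.5),29,2)); print(f,wb(e[0]),wb(isect(e,l)))
E
```

```text
[22.94386535 45.37054937] keeper 1.5399384684569395 95.41597366246451
[14.91103684 43.05387569] keeper 1.625430256091088 93.19292530414994
s6.png [45.01419238 15.98945901] [42.2211372  19.22205499]
s7.png [46.40945512 14.15949137] [46.34735384 19.93214816]
s10.png [46.91137235 13.62564425] [46.73817924 19.26166682]
```

```bash
python3 - <<'E'
from h import *
r.sign_off(); print(r.current_time())
E
```

```text
the job is handed in; nothing more can be done
the job is handed in; nothing more can be done
```

The blade is seated on the pin, the keeper is across it, and I handed the job in after about 46.6 s on the robot clock (limit 64 s). The sign-off reports no verdict, so these are my own checks only.

**What I did:**
- **Pick-up:** I gripped the notched blade by its rib and laid it flat behind the pin's setting range. The floor was felt at z = 45.35 mm, against 45.4 mm expected.
- **Seating:** I slid it forward until it bore on the pin, at the near end of the setting range. I then held about 7 N at the wrist for 0.45 s; the highest wrist reading along the channel was 7.6 N.
- **Keeper:** I let go, pushed the keeper round with closed fingers until they stopped against resistance, and backed the arm clear.

**Last checks:**
- **Keeper angle:** the two cameras give 1.54 and 1.63 rad, both above 1.40.
- **Blade position:** after release and after the swing the blade's nose agrees to about 0.5 mm.

**What disagreed or went wrong:**
- **Camera mismatch:** the cameras differed by up to about 4–7 mm along x and 1–2 mm sideways, so I relied on touch for the fit.
- **Pitched tool:** the tool pitched about 0.02 rad during the first slide and pressed the blade on the floor. I levelled it before the final push.
- **Early stops:** a few early pushes stopped on the contact sensing without a clear force along the channel, before fine steps confirmed the pin.
- **Not measured:** I never measured the gap between notch and pin directly in an image. A nose reading taken while the gripper still held the blade was off by up to 4 mm, and I discounted it as a poor edge fit.

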